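# Ratchet the griddle clamp tight for scraping

### The job

The griddle lies loose in the ratchet clamp and has to be held fast for scraping, but the clamp's direction lever is set to release. Flip the lever across to clamp, swing the handle back first to feel that it now free-wheels without dragging the jaw, then work the handle to and fro until the griddle is gripped firmly against the fence: stop when the stroke stiffens, without overtightening. Move the jaw only by the handle, and leave the crockery and the other things where they are.

Things in the scene. Friction and masses are not known exactly. Their poses are not given: they have to be found in the camera images.
- clamp: Ratchet clamp on a brown wooden board 240 x 470 x 14 mm, fixed. Origin: on the ratchet's vertical axis, at counter height. x points along the handle when joint handle is 0 (roughly away from the robot), z up; jaw, griddle and fence lie on its -y side. The board spans x -120 to 120, y -375 to 95 mm.
- ratchet_head (a point): Top centre of the dark round ratchet head (radius 52 mm), on the axis, 54 mm up. Lever at clamp: the handle drives the jaw at the griddle when swung anticlockwise seen from above (to +y), and free-wheels clockwise. Lever at release: anticlockwise free-wheels, clockwise drags the jaw back. Teeth are 0.31 rad apart: up to that is lost at the start of a stroke. 25 mm of jaw travel per rad.
- handle (a joint): Handle angle about the ratchet axis, rad, anticlockwise from above positive, 0 along the clamp's x, stops at -0.7 and 0.7; stays where left. Push at its post while moving (2 to 4 N less once stopped): about 1 N free-wheeling, 8 to 9 N driving the jaw freely; once the griddle meets the fence the pad spring makes it rise steadily. 12 to 15 N is a firm grip, under 10 N is slack, over 18 N overtightens.
- handle_post (a point): Middle of the upright black round post at the end of the handle (a dark flat arm, 26 mm wide, top 58 mm up): diameter 26 mm, 150 mm from the ratchet axis, from 58 to 125 mm above the counter; this point is 95 mm up. It can be pushed sideways or straddled by the fingers.
- lever (a joint): Direction lever's angle relative to the handle, rad: -0.35 (stop) = release, +0.35 (stop) = clamp. Pivot on the handle, 75 mm from the ratchet axis; the blade points back over the axis. Its fin swings 26 mm to each side of the handle's centre line: to the +y side at release, to the -y side (jaw, griddle) at clamp. Stays where left; takes about 3 N at the fin and hardly turns the handle.
- lever_fin (a point): Middle of the upright fin at the end of the aluminium lever: 32 mm long, 10 mm thick, from 60 to 104 mm above the counter, 75 mm from the lever's pivot; this point is 85 mm up. Push it sideways.
- jaw: Pale wooden sliding jaw 170 x 30 mm, top 53 mm up, with a black rubber pad 150 mm wide on its -y side, on a spring of 12 mm travel. Its frame coincides with the clamp's at the start and slides along the clamp's -y; the pad's face is at y -122 mm in it. The slide is stiff (40 N): it stays where driven and keeps the grip.
- fence: Fixed steel fence bar 200 x 16 mm, 36 mm tall, standing on the board on the far (-y) side of the griddle, parallel to the jaw. Origin: under its centre, on the board; its face towards the griddle is at +8 mm in y.
- griddle: Loose dark steel rectangular griddle, plate 170 (x) x 140 (y) mm with a 24 mm rim and a loop ear at each x end (220 mm over the ears), about 1 kg, lying on the board between jaw and fence, a little askew. Origin: centre of its underside.
- mug: White enamel mug, bystander, radius 40 mm, 80 mm tall. Origin: centre of its underside.
- spatula: Steel spatula lying beyond the fence, bystander. Origin: underside, near its middle.
- plate_low: Lower of two stacked white melamine plates, radius 85 mm, bystander. Origin: underside centre.
- plate_top: Upper of the two stacked melamine plates, bystander. Origin: underside centre.
- sauce_bottle: Amber sauce bottle, radius 30 mm, 190 mm tall, bystander. Origin: underside centre.
- jar: Glass jar with a steel cap, radius 35 mm, 100 mm tall, bystander. Origin: underside centre.
- bowl: White bowl, radius 60 mm, 50 mm tall, bystander. Origin: underside centre.
Things that resemble listed ones, but are neither listed nor needed, are in the scene too. Several things have the shape of the griddle; the one meant has the colours described above.

How it is judged:
On the way, in this order (a step that is already met when the one before it is completed fails the run):
1. the direction lever is flipped to clamp (past 0.25 rad) before the jaw is moved (within 6 mm of its start) (value of joint lever above 0.25 rad and distance of jaw from where it was at the start of the episode below 0.006 m), for 0.1 s.
2. the handle is swung back clockwise past -0.3 rad, free-wheeling: the jaw stays within 6 mm of its start (all of step 1 and value of joint handle below -0.3 rad), for 0.1 s.
3. the jaw is driven at least 15 mm towards the griddle (y of jaw in the frame of clamp below -0.015 m), for 0.1 s.
At the end, for the whole second after the job is handed in: The griddle lies flat (within 0.06 rad), square against the fence (within 0.03 rad) and still, gripped between jaw pad and fence with more than 12 N on both sides, the lever still at clamp (past 0.25 rad) (contact force between each of jaw, fence and griddle above 12 N and angle between the x axis of griddle and the x axis of fence, either way round below 0.03 rad and angle between griddle's own z axis and vertical below 0.06 rad and linear speed of griddle below 0.01 m/s and value of joint lever above 0.25 rad); the robot touches nothing.
It fails at once if the clamp is overtightened: more than 65 N between jaw and griddle (contact force between jaw and griddle above 65 N).
It fails at once if the jaw is pushed by the robot itself (over 5 N) and not by the handle (contact force between jaw and the fingers above 5 N or contact force between jaw and the arm above 5 N).
It fails at once if the mug, spatula, plates, bottle, jar or bowl is moved more than 20 mm (distance of any of mug, spatula, plate_low, plate_top, sauce_bottle, jar, bowl from where it was at the start of the episode above 0.02 m).
It also fails if it takes over 72 s, if anything falls off the work surface, if the arm or the gripper's body presses on something with over 40 N, if the wrist force passes 120 N, or if a joint passes its speed limit or range.

### The arm

A 6-joint arm with a two-finger parallel gripper is mounted at the origin on the work surface. World frame = base frame: x ahead of the robot, y to its left, z up, the work surface at z = 0. Lengths are in m, angles in rad, forces in N, time in s.
With the tool pointing down it reaches from about 0.25 to 0.725 m from the base axis. Payload 4 kg.
Tool frame: the origin (TCP) lies midway between the tips of the shut fingers; the grasp point (between the pads) lies 19 mm behind it (r.tcp_to_grasp is the distance from the TCP to the grasp point, in m); y points along the fingers, x is the direction in which the jaws open and shut, and the axes are right-handed (so a half turn about y gives the same grasp; the last joint's range is limited). The gripper opens to 85 mm and grips with 20 to 120 N. Pads are 22 mm wide; open, the fingers measure 114 mm over their backs; the gripper's body (76 mm by 85 mm) begins 54 mm behind the grasp point. The pads swing forward as they close: fully open they stand 13 mm farther back than shut.
Start: joints at [-1.261, 0.241, 0.005, 1.335, 0, 1.571], TCP at [0.152, -0.476, 0.231] pointing down, gripper open.
Joint ranges: [-2.72, 2.72], [-1.05, 1.87], [-1.09, 1.28], [-1.99, 2.15], [-1.42, 1.44], [-3.14, 3.14]. Speed limits (rad/s): [2.79, 2.79, 3.14, 3.14, 3.14, 3.14].

### API

Orientations are given as a unit quaternion [x, y, z, w].
In Python, from bench import telemetry, camera, camera_info, close_job, r gives the robot as it stands. The module is installed in compiled form; this text tells all that it offers.
- The arm moves only by the tool arm_command, never from a script. Its argument "rows" is a list of rows, each a list of 7 numbers: the turn, a rotation vector about the tool's x, y, z in degrees, then the shift along the tool's x, y, z in cm, then the closure, from -1 (fully open) to 1 (shut). A call has 1 to 12 rows; each row is the pose to reach, as a shift and turn from the pose commanded when the call began, along the tool's axes at that moment; what a row does not reach only later rows make up. A row lasts 1/12 s, in which the tool goes at most 41.7 mm and 7.16 degrees, less where a joint would pass 70% of its speed; a pose out of reach is approached as far as the arm can. A call with a gripper value outside its range is refused whole. The fingers move at their own pace and stop on an object; the grip force is fixed at half the most. Time passes only in rows, so rows that repeat a pose let the fingers close. It gives the time, the measured TCP pose, the force and the opening at its end, in the units of the state.
- telemetry.sense(): the state, without advancing time (a new reading comes with each control period).
- camera(name): name is "side" or "top"; returns the picture (420x560x3 uint8, red, green, blue); there is no depth.
- camera_info(name): a dict with "fx", "fy", "cx", "cy" (pixels), "cam_to_world" (4x4, takes a point from camera to world coordinates). Camera axes: x right, y down, z forward; pixel columns grow to the right and rows downward; lengths in m; the calibration is good to about 2 mm. A picture is of the moment at which its call begins. camera_info takes no time and is no camera call.
- close_job(): hands the job in, once; it reports no verdict.
The state is a dict: "t": time; "q": joint angles; "qd": joint speeds; "joint_efforts": joint torques, N m; "position": TCP position; "ee_rot": TCP orientation; "force": force on the tool from outside, world axes, zero at the start; "torque": the same for the moment, N m; "finger_gap": finger opening in m.
Only numpy, scipy, OpenCV 4.12 (cv2) and the standard library are available. Lean on these libraries where they do the work, as an engineer would, in place of code of your own. Each camera call takes 0.05 s, during which the arm holds its last target.

## Working session

There is one attempt and no reset: what is moved stays moved. The work goes in short steps, Python scripts to look and compute and a tool call to move; the robot and the scene stay as the last step left them, time stands still between calls to the robot, and variables do not carry over. Pictures are saved under pics/ and viewed, and the job is handed in when it is done.

Besides the shell and the picture viewer there is one more tool, called after "Emit:" as name(argument=value, ...) on one line, values as JSON. arm_command: Moves the arm, as the interface text tells. Its arguments: {"type":"object","properties":{"rows":{"type":"array"}},"required":["rows"]}

```bash
mkdir -p pics; python3 - <<'E'
from bench import telemetry,camera,camera_info
import cv2
print(telemetry.sense())
for n in("side","top"):
    im=camera(n); cv2.imwrite(f"pics/{n}0.png",im[:,:,::-1]); print(n,camera_info(n))
E
```

```text
{'t': 0.0, 'q': array([-1.26100500e+00,  2.41425102e-01,  3.74686110e-03,  1.33519488e+00,
        4.23318000e-06,  1.57079022e+00]), 'qd': array([ 3.75688936e-04, -9.26118178e-05, -1.06077135e-03, -1.35194049e-04,
       -1.10448220e-03,  2.53282236e-04]), 'joint_efforts': array([ 1.19044907e-03, -3.72318113e+01,  2.52408975e+01,  1.70930894e-02,
       -4.03901970e-05, -5.60976460e-06]), 'position': array([ 0.15224234, -0.47560828,  0.23041553]), 'ee_rot': array([-0.57071919,  0.41746554, -0.41628115,  0.57158738]), 'force': array([-0.69267986,  0.95927974,  0.01371631]), 'torque': array([ 0.04465555, -0.02954759,  0.00641017]), 'finger_gap': 0.08510938175302378}
side {'fx': 415.3885021563849, 'fy': 415.3885021563849, 'cx': 280.4145540446037, 'cy': 213.76470344328516, 'cam_to_world': array([[-0.90564876, -0.26749732,  0.32900686,  0.0806687 ],
       [-0.423927  ,  0.5881806 , -0.68871581,  0.86345065],
       [-0.00928582, -0.76320951, -0.64608437,  0.83663562],
       [ 0.        ,  0.        ,  0.        ,  1.        ]])}
top {'fx': 518.6736639372427, 'fy': 518.6736639372427, 'cx': 280.52121848399247, 'cy': 202.8334615786839, 'cam_to_world': array([[ 5.28679437e-03, -9.86418502e-01,  1.64166343e-01,
         2.14578368e-01],
       [-9.99984563e-01, -5.49576285e-03, -8.18739046e-04,
         6.49250253e-02],
       [ 1.70983863e-03, -1.64159481e-01, -9.86432330e-01,
         1.67042965e+00],
       [ 0.00000000e+00,  0.00000000e+00,  0.00000000e+00,
         1.00000000e+00]])}
```

View pics/side0.png

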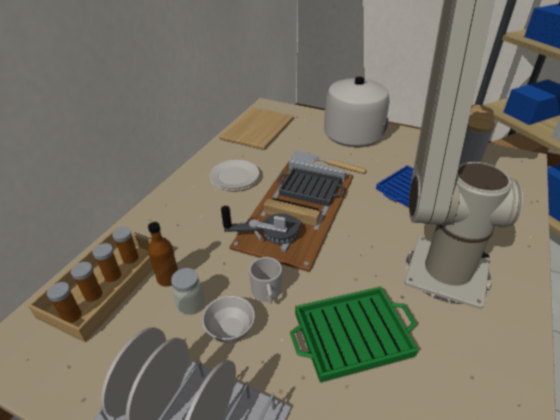

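View pics/top0.png

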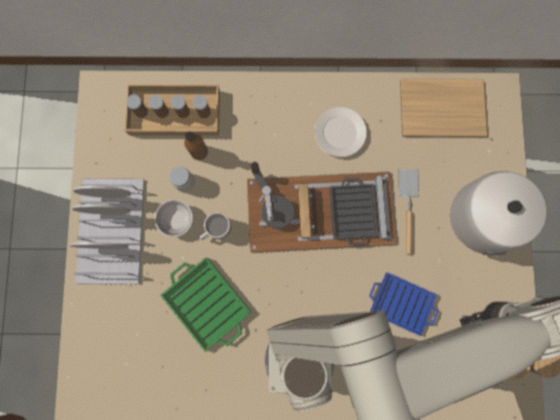

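```bash
python3 - <<'E'
import cv2
im=cv2.imread("pics/top0.png"); cv2.imwrite("pics/top0c.png",cv2.resize(im[150:270,235:405],None,fx=4.7,fy=4.7,interpolation=cv2.INTER_CUBIC))
im=cv2.imread("pics/side0.png"); cv2.imwrite("pics/side0c.png",cv2.resize(im[140:270,200:370],None,fx=4.6,fy=4.6,interpolation=cv2.INTER_CUBIC))
E
```

```text
(no output)
```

View pics/top0c.png

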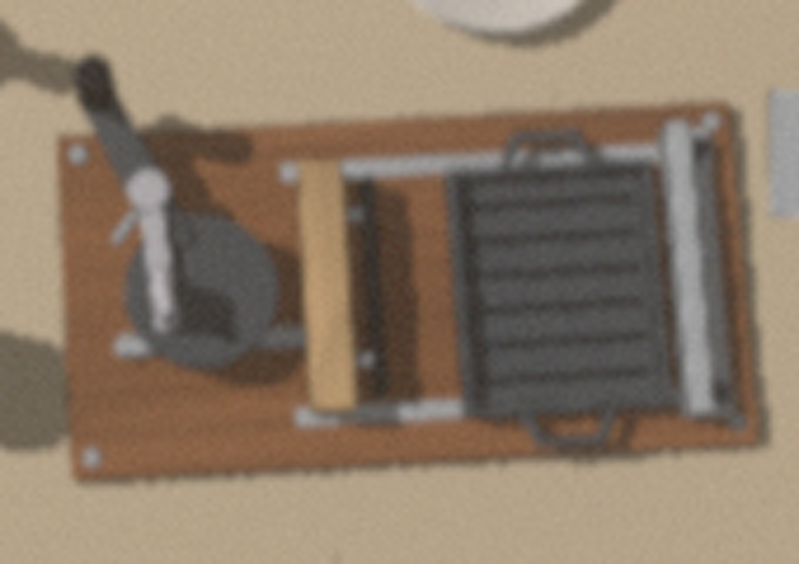

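View pics/side0c.png

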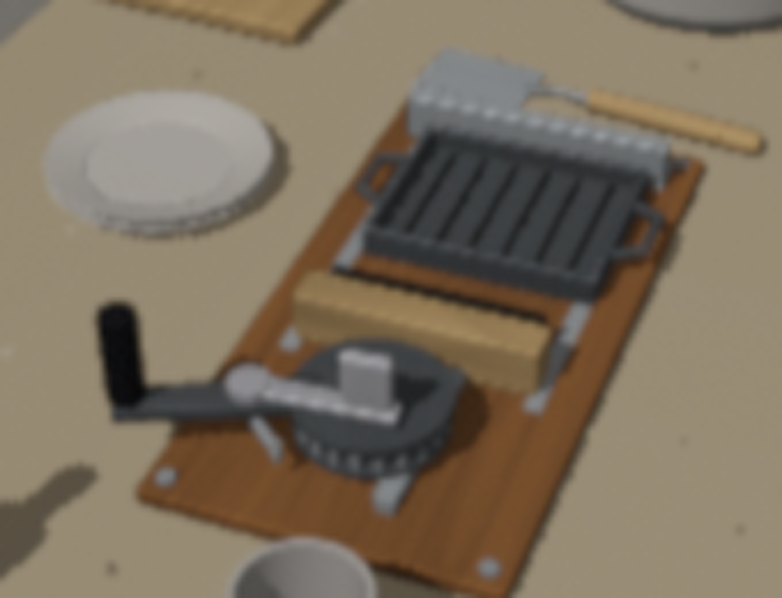

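```bash
cat > h.py <<'E'
import numpy as np
from bench import telemetry,camera,camera_info
def ray(n,u,v,z):
    c=camera_info(n);T=c["cam_to_world"]
    d=T[:3,:3]@np.array([(u-c["cx"])/c["fx"],(v-c["cy"])/c["fy"],1]);o=T[:3,3]
    return o+d*(z-o[2])/d[2]
def proj(n,p):
    c=camera_info(n);T=c["cam_to_world"];q=T[:3,:3].T@(np.array(p)-T[:3,3])
    return c["fx"]*q[0]/q[2]+c["cx"],c["fy"]*q[1]/q[2]+c["cy"]
E
python3 - <<'E'
from h import *
np.set_printoptions(precision=4,suppress=True)
t=lambda a,z:ray("top",235+a[0]/4.7,150+a[1]/4.7,z)
s=lambda a,z:ray("side",200+a[0]/4.6,140+a[1]/4.6,z)
# clamp: x=120,y=95 -> top-left (60,138); x=120,y=-375->(730,103)
L=np.array([[.12,.095],[.12,-.375],[-.12,-.375],[-.12,.095]])
W=np.array([t(a,.014)[:2] for a in[(60,138),(730,103),(765,445),(78,478)]])
lc=L-L.mean(0);wc=W-W.mean(0)
a=np.arctan2((lc[:,0]*wc[:,1]-lc[:,1]*wc[:,0]).sum(),(lc*wc).sum())
R=np.array([[np.cos(a),-np.sin(a)],[np.sin(a),np.cos(a)]])
o=W.mean(0)-R@L.mean(0)
print("yaw",a,"origin",o,"resid",W-(L@R.T+o))
np.save("clamp.npy",[*o,a])
C=lambda p:R.T@(p[:2]-o)
for nm,p,z in[("head",(202,290),.054),("posttop",(92,68),.125),("fintop",(164,315),.104),("pivot",(148,187),.062)]:
    q=t(p,z);print(nm,q,"clamp",C(q),np.hypot(*C(q)))
for nm,p,z in[("posttop",(117,312),.125),("fintop",(366,356),.104),("head",(380,392),.054)]:
    q=s(p,z);print("side",nm,q,"clamp",C(q))
E
```

```text
yaw 0.05879188263311863 origin [0.4544 0.0695] resid [[-0.0014 -0.0005]
 [-0.0015  0.0028]
 [ 0.0001  0.0001]
 [ 0.0028 -0.0023]]
head [0.4552 0.0714 0.054 ] clamp [0.0009 0.0019] 0.0021420238110918997
posttop [0.5903 0.1436 0.125 ] clamp [0.14   0.0661] 0.15475677896716197
fintop [0.4313 0.0958 0.104 ] clamp [-0.0216  0.0276] 0.03507785625139185
pivot [0.5238 0.1081 0.062 ] clamp [0.0715 0.0345] 0.0793759559529259
side posttop [0.5888 0.1439 0.125 ] clamp [0.1386 0.0664]
side fintop [0.4494 0.0972 0.104 ] clamp [-0.0034  0.028 ]
side head [0.4523 0.0719 0.054 ] clamp [-0.0019  0.0026]
```

```bash
cat >> h.py <<'E'
from scipy.spatial.transform import Rotation as Ro
np.set_printoptions(precision=4,suppress=True)
ox,oy,ya=np.load("clamp.npy")
def cw(x,y,z): # clamp->world
    c,s=np.cos(ya),np.sin(ya); return np.array([ox+c*x-s*y,oy+s*x+c*y,z])
def hw(th,x,y,z):
    c,s=np.cos(th),np.sin(th); return cw(c*x-s*y,s*x+c*y,z)
def down(phi): # tool x at world angle phi, y down
    x=np.array([np.cos(phi),np.sin(phi),0]);y=np.array([0,0,-1.]);return Ro.from_matrix(np.c_[x,y,np.cross(x,y)])
def rel(p,phi=None,st=None):
    st=st or telemetry.sense();R0=Ro.from_quat(st["ee_rot"])
    d=R0.inv().apply(np.array(p)-st["position"])*100
    w=(R0.inv()*down(phi)).as_rotvec(degrees=True) if phi is not None else 0
    print("turn",w,"shift cm",d)
E
python3 - <<'E'
from h import *
st=telemetry.sense();M=Ro.from_quat(st["ee_rot"]).as_matrix();print(M, "xang",np.arctan2(M[1,0],M[0,0]))
for n,u,v,z in[("mug",217,222,.08),("bottle",193,140,.1),("jar",180,178,.1),("bowl",175,216,.05),("plate",340,131,.03)]:
    print(n,ray("top",u,v,z))
print("start",hw(.443,.0045,.060,.078),"end",hw(.443,.0045,-.008,.078))
for s in(0.502+np.pi/2,.502-np.pi/2): rel(hw(.443,.0045,.060,.17),s)
print(hw(.7,.15,0,0),hw(-.7,.15,0,0))
E
```

```text
[[ 0.3049 -0.0006  0.9524]
 [-0.9524  0.0018  0.3049]
 [-0.0019 -1.     -0.    ]] xang -1.2609846749710618
mug [0.4182 0.2595 0.08  ]
bottle [0.6739 0.3388 0.1   ]
jar [0.5521 0.3749 0.1   ]
bowl [0.4403 0.396  0.05  ]
plate [ 0.7277 -0.1304  0.03  ]
start [0.4295 0.1242 0.078 ] end [0.4622 0.0646 0.078 ]
turn [  0.1568 168.9884  -0.0139] shift cm [-48.6686   6.1406  44.6947]
turn [ -0.0094 -11.0116  -0.106 ] shift cm [-48.6686   6.1406  44.6947]
[0.5633 0.1727 0.    ] [ 0.5746 -0.0203  0.    ]
```

Emit:
arm_command(rows=[[0, -5, 0, -3.3, 0, 3, 1], [0, -8, 0, -6.3, 0.4, 5.8, 1], [0, -11, 0, -9, 0.8, 8.3, 1], [0, -11, 0, -12, 1.2, 11, 1], [0, -11, 0, -15, 1.6, 13.8, 1], [0, -11, 0, -18, 2, 16.5, 1], [0, -11, 0, -21, 2.4, 19.3, 1], [0, -11, 0, -24, 2.8, 22, 1], [0, -11, 0, -27, 3.2, 24.8, 1], [0, -11, 0, -30, 3.5, 27.5, 1], [0, -11, 0, -33, 3.7, 30.3, 1], [0, -11, 0, -36, 4, 33, 1]])

```text
t: 1.1
position: [0.3572, -0.0307, 0.1913]
ee_rot: [-0.608, 0.36, -0.36, 0.609]
force: [1.0, -0.6, 0.2]
finger_gap: -0.0
```

```bash
python3 - <<'E'
from h import *
rel(hw(.443,.0045,.060,.17),.502-np.pi/2)
E
```

```text
turn [-0.0191  0.0008  0.0221] shift cm [-10.0976   2.1267  13.7931]
```

Emit:
arm_command(rows=[[0, 0, 0, -2.4, 0.5, 3.3, 1], [0, 0, 0, -4.8, 1, 6.6, 1], [0, 0, 0, -7.2, 1.5, 9.9, 1], [0, 0, 0, -9, 2, 12.5, 1], [0, 0, 0, -10.1, 2.2, 13.8, 1], [0, 0, 0, -10.1, 3, 13.8, 1], [0, 0, 0, -10.1, 3, 13.8, 1], [0, 0, 0, -10.1, 3, 13.8, 1]])

```text
t: 1.77
position: [0.428, 0.1214, 0.1604]
ee_rot: [0.609, -0.361, 0.36, -0.608]
force: [0.0, -0.7, 0.4]
finger_gap: -0.0003
```

```bash
python3 - <<'E'
from h import *
import cv2
rel(hw(.443,.0045,.060,.078),.502-np.pi/2)
for n,(a,b,c,d) in(("side",(140,270,200,370)),("top",(130,270,215,405))):
    im=camera(n)[a:b,c:d,::-1]; cv2.imwrite(f"pics/{n}1.png",cv2.resize(im,None,fx=4.2,fy=4.2,interpolation=cv2.INTER_CUBIC))
E
```

```text
turn [ 0.1814 -0.0214 -0.0195] shift cm [-0.1726  8.2349  0.2934]
```

View pics/side1.png

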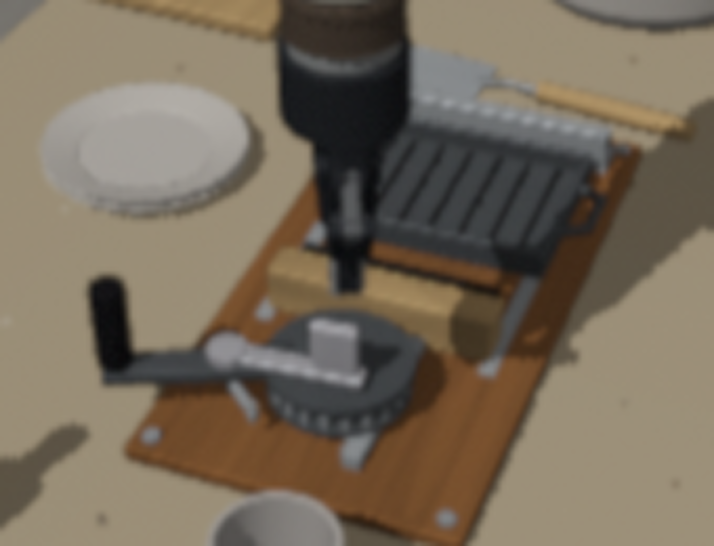

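View pics/top1.png

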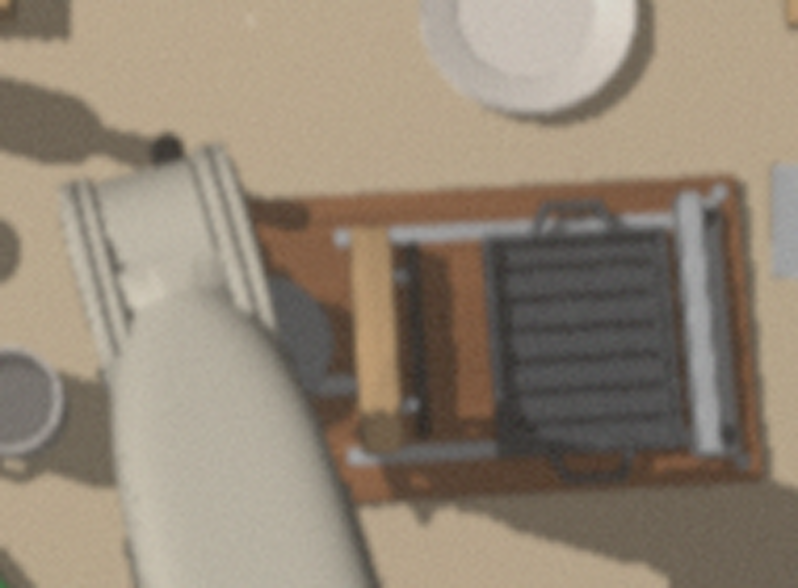

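```bash
python3 - <<'E'
from h import *
for p in(hw(.443,.0045,.060,.078),hw(.443,.0045,.026,.085),hw(.443,.0045,.026,.104),hw(.443,-.0155,.019,.104),hw(.443,.0195,.031,.104),telemetry.sense()["position"]):
    u,v=proj("side",p);print((u-200)*4.2,(v-140)*4.2)
E
```

```text
344.7693165279244 389.4919929085907
341.1962230079644 346.1203633604877
340.95992945854437 323.99225663449215
371.08267305154766 315.45165778698174
318.1274446784812 330.20501967465583
347.1364823008099 286.30056246547133
```

Emit:
arm_command(rows=[[0, 0, 0, -0.2, 3, 0.2, 1], [0, 0, 0, -0.2, 6, 0.2, 1], [0, 0, 0, -0.2, 8.2, 0.2, 1], [0, 0, 0, -0.2, 8.2, 0.2, 1], [0, 0, 0, 0.8, 8.2, 0.2, 1], [0, 0, 0, 1.5, 8.2, 0.2, 1], [0, 0, 0, 2, 8.2, 0.2, 1]])

```text
t: 2.45
position: [0.442, 0.1051, 0.081]
ee_rot: [-0.607, 0.36, -0.361, 0.609]
force: [-2.4, 2.2, 0.1]
finger_gap: -0.0003
```

Emit:
arm_command(rows=[[0, 0, 0, 0.8, 0, 0, 1], [0, 0, 0, 1.6, 0, 0, 1], [0, 0, 0, 2.4, 0, 0, 1], [0, 0, 0, 3.1, 0, 0, 1], [0, 0, 0, 3.6, 0, 0, 1], [0, 0, 0, 4.0, 0, 0, 1], [0, 0, 0, 4.3, 0, 0, 1], [0, 0, 0, 4.3, 0, 0, 1]])

```text
t: 3.12
position: [0.4619, 0.0679, 0.0793]
ee_rot: [-0.608, 0.36, -0.36, 0.609]
force: [-2.4, 3.3, 0.7]
finger_gap: 0.0002
```

```bash
python3 - <<'E'
from h import *
import cv2
rel(hw(.443,.0045,-.008,.078))
for n,(a,b,c,d) in(("side",(140,270,200,370)),):
    im=camera(n)[a:b,c:d,::-1]; cv2.imwrite(f"pics/{n}2.png",cv2.resize(im,None,fx=4.2,fy=4.2,interpolation=cv2.INTER_CUBIC))
E
```

```text
turn 0 shift cm [ 0.3076  0.1324 -0.1289]
```

View pics/side2.png

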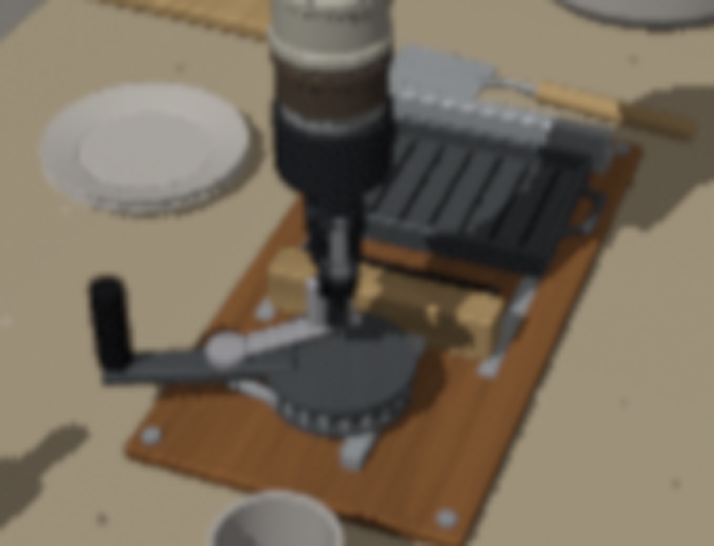

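Emit:
arm_command(rows=[[0, 0, 0, 0.4, 0, 0, 1], [0, 0, 0, 0.7, 0, 0, 1], [0, 0, 0, 0.9, 0, 0, 1], [0, 0, 0, 0.9, 0, 0, 1]])

```text
t: 3.5
position: [0.4607, 0.0652, 0.0791]
ee_rot: [-0.607, 0.364, -0.354, 0.611]
force: [-13.4, 18.1, 11.6]
finger_gap: -0.0
```

```bash
python3 - <<'E'
from h import *
import cv2
rel(hw(.443,.0045,-.008,.078));print(telemetry.sense()["force"])
for n,(a,b,c,d) in(("side",(140,270,200,370)),):
    im=camera(n)[a:b,c:d,::-1]; cv2.imwrite(f"pics/{n}3.png",cv2.resize(im,None,fx=4.2,fy=4.2,interpolation=cv2.INTER_CUBIC))
E
```

```text
turn 0 shift cm [0.1249 0.1077 0.1048]
[-13.42   18.061  11.6  ]
```

View pics/side3.png

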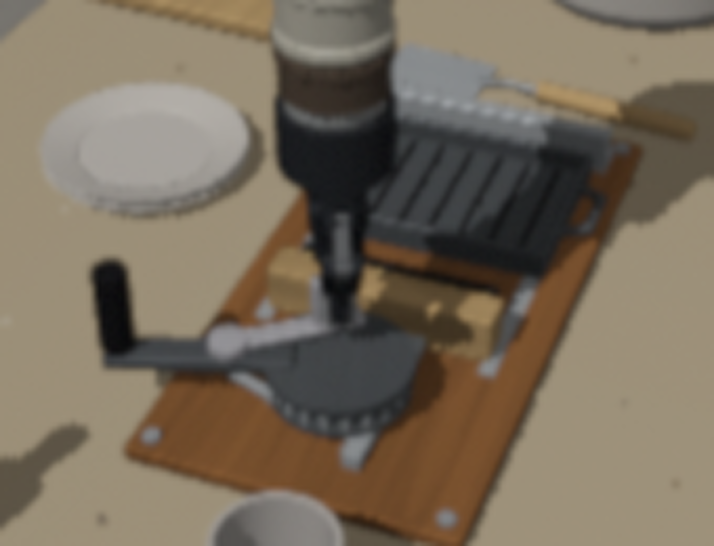

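```bash
python3 - <<'E'
from h import *
q=ray("side",200+110/4.2,140+268/4.2,.125);c,s=np.cos(ya),np.sin(ya)
d=q[:2]-[ox,oy];l=[c*d[0]+s*d[1],-s*d[0]+c*d[1]];th=np.arctan2(l[1],l[0]);print(q,l,th,np.hypot(*l))
th=.40
rel(hw(th,.15,0,.165),th+ya-np.pi/2); print(hw(th,.15,0,.165))
E
```

```text
[0.5959 0.1281 0.125 ] [np.float64(0.14465329786632447), np.float64(0.05022200991268758)] 0.3341682485985142 0.15312356730194632
turn [ 0.1858  2.7155 -0.8421] shift cm [-0.0961 -8.631  14.6154]
[0.5889 0.1359 0.165 ]
```

Emit:
arm_command(rows=[[0, 0, 0, -1, 0, 0, 1], [0, 0, 0, -2, 0, 0, 1], [0, 0, 0, -2, -3.5, 0, 1], [0, 0, 0, -2, -7, 0, 1], [0, 0, 0, -2, -9, 0, 1], [0, 0, 0, -2, -9, 0, 0.0], [0, 0, 0, -2, -9, 0, 0.0]])

```text
t: 4.13
position: [0.4575, 0.0773, 0.1705]
ee_rot: [-0.608, 0.359, -0.362, 0.609]
force: [0.6, 0.8, -0.3]
finger_gap: 0.0234
```

```bash
python3 - <<'E'
from h import *
import cv2
th=.34
rel(hw(th,.15,0,.165),th+ya-np.pi/2); print(hw(th,.15,0,.165),telemetry.sense()["finger_gap"])
for n,(a,b,c,d) in(("side",(140,270,200,370)),):
    im=camera(n)[a:b,c:d,::-1]; cv2.imwrite(f"pics/{n}4.png",cv2.resize(im,None,fx=4.2,fy=4.2,interpolation=cv2.INTER_CUBIC))
E
```

```text
turn [-0.1825  5.8889  0.1496] shift cm [ 2.0812  0.5953 14.2752]
[0.5927 0.1277 0.165 ] 0.023388235562416274
```

View pics/side4.png

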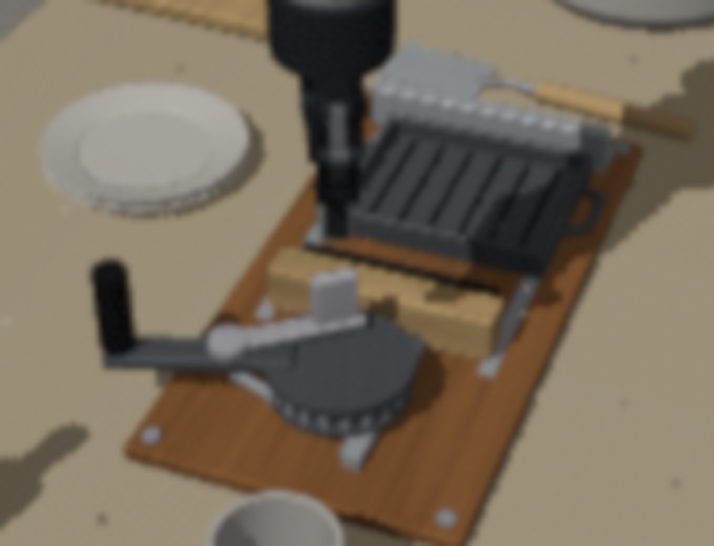

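Emit:
arm_command(rows=[[0, 3, 0, 0.5, 0, 3.6, -0.2], [0, 6, 0, 1, 0.2, 7.2, -0.2], [0, 6, 0, 1.6, 0.4, 10.8, -0.2], [0, 6, 0, 2.1, 0.6, 14.3, -0.2], [0, 6, 0, 2.1, 0.6, 14.3, -0.2], [0, 6, 0, 2.1, 0.6, 14.3, -0.2]])

```text
t: 4.68
position: [0.5913, 0.1279, 0.159]
ee_rot: [0.591, -0.393, 0.39, -0.587]
force: [0.0, -0.9, 0.3]
finger_gap: 0.0511
```

```bash
python3 - <<'E'
from h import *
import cv2
th=.34
rel(hw(th,.15,0,.085),th+ya-np.pi/2); print(telemetry.sense()["finger_gap"])
print([ (4.2*(u-200),4.2*(v-100)) for u,v in [proj("side",p) for p in (hw(.34,.15,0,.125),telemetry.sense()["position"])]])
im=camera("side")[100:240,200:370,::-1]; cv2.imwrite("pics/side5.png",cv2.resize(im,None,fx=4.2,fy=4.2,interpolation=cv2.INTER_CUBIC))
E
```

```text
turn [ 0.3636 -0.0781 -0.0221] shift cm [0.075  7.4012 0.169 ]
0.05113505358826119
[(np.float64(114.58111223263845), np.float64(436.9443073906509)), (np.float64(111.42253293992995), np.float64(396.1582995348039))]
```

View pics/side5.png

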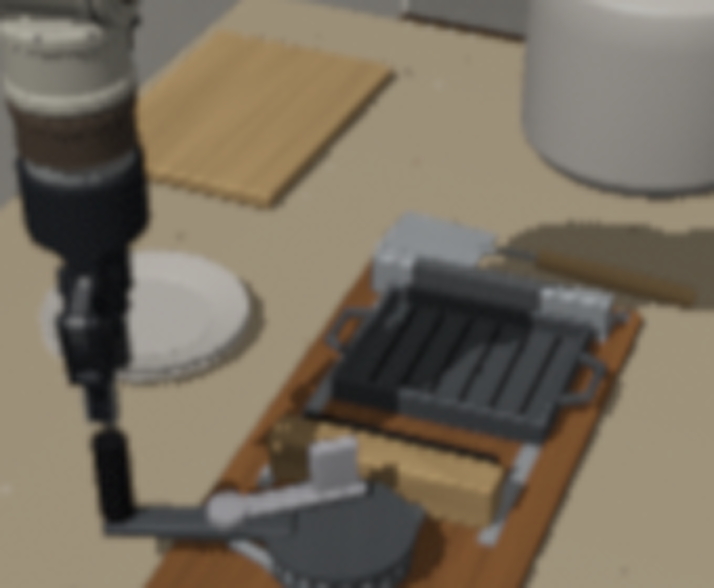

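Emit:
arm_command(rows=[[0, 0, 0, 0.1, 2, 0.2, -0.2], [0, 0, 0, 0.1, 4, 0.2, -0.2], [0, 0, 0, 0.1, 6, 0.2, -0.2], [0, 0, 0, 0.1, 7.4, 0.2, -0.2], [0, 0, 0, 0.1, 7.4, 0.2, -0.2], [0, 0, 0, 0.1, 7.4, 0.2, -0.2]])

```text
t: 5.23
position: [0.5919, 0.127, 0.0889]
ee_rot: [0.59, -0.392, 0.391, -0.588]
force: [0.4, -0.1, 1.0]
finger_gap: 0.0507
```

```bash
python3 - <<'E'
from h import *
import cv2
print(telemetry.sense()["finger_gap"])
# arc from .34 to -.55: tool turn (about tool y, cw positive) and shift in tool axes
st=telemetry.sense();R0=Ro.from_quat(st["ee_rot"])
for th in np.arange(.34,-.65,-.1):
    print("%.2f turn %.1f"%(th,np.degrees(.34-th)),R0.inv().apply(hw(th,.15,0,.085)-hw(.34,.15,0,.085))*100)
rel(hw(.34,.15,0,.085))
im=camera("side")[100:240,200:370,::-1]; cv2.imwrite("pics/side6.png",cv2.resize(im,None,fx=4.2,fy=4.2,interpolation=cv2.INTER_CUBIC))
E
```

```text
0.05073142103757059
0.34 turn 0.0 [0. 0. 0.]
0.24 turn 5.7 [ 1.4977 -0.0002 -0.0717]
0.14 turn 11.5 [ 2.9807  0.0001 -0.2925]
0.04 turn 17.2 [ 4.4342  0.0008 -0.6603]
-0.06 turn 22.9 [ 5.8438  0.002  -1.1714]
-0.16 turn 28.6 [ 7.1954  0.0035 -1.8206]
-0.26 turn 34.4 [ 8.4753  0.0055 -2.6015]
-0.36 turn 40.1 [ 9.6709  0.0078 -3.5064]
-0.46 turn 45.8 [10.7702  0.0105 -4.526 ]
-0.56 turn 51.6 [11.7622  0.0136 -5.6503]
turn 0 shift cm [-0.0309  0.3849  0.1015]
```

View pics/side6.png

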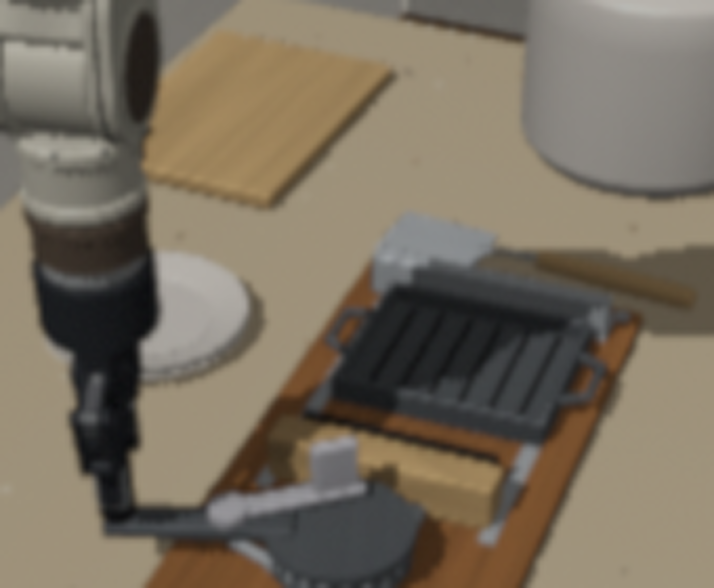

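Emit:
arm_command(rows=[[0, 3, 0, 0.7, 0.2, 0, -0.2], [0, 6, 0, 1.5, 0.3, -0.1, -0.2], [0, 11.5, 0, 3, 0.3, -0.3, -0.2], [0, 17, 0, 4.4, 0.3, -0.7, -0.2], [0, 23, 0, 5.8, 0.3, -1.2, -0.2], [0, 28.6, 0, 7.2, 0.3, -1.8, -0.2], [0, 34.4, 0, 8.5, 0.3, -2.6, -0.2], [0, 40, 0, 9.7, 0.3, -3.5, -0.2], [0, 46, 0, 10.8, 0.3, -4.5, -0.2], [0, 51.6, 0, 11.8, 0.3, -5.7, -0.2], [0, 54, 0, 12.2, 0.3, -6.3, -0.2], [0, 54, 0, 12.2, 0.3, -6.3, -0.2]])

```text
t: 6.28
position: [0.5797, -0.0761, 0.0921]
ee_rot: [-0.409, 0.574, -0.518, 0.485]
force: [-2.3, -2.3, -0.4]
finger_gap: 0.0509
```

```bash
python3 - <<'E'
from h import *
import cv2
st=telemetry.sense();R0=Ro.from_quat(st["ee_rot"])
c,s=np.cos(ya),np.sin(ya);d=st["position"][:2]-[ox,oy];l=np.array([c*d[0]+s*d[1],-s*d[0]+c*d[1]]);t0=np.arctan2(l[1],l[0])
print(st["force"],l,t0,np.hypot(*l))
for n,(a,b,e,f) in(("side",(100,240,200,370)),("top",(140,270,235,405))):
  im=camera(n)[a:b,e:f,::-1]; cv2.imwrite(f"pics/{n}7.png",cv2.resize(im,None,fx=4.2,fy=4.2,interpolation=cv2.INTER_CUBIC))
E
```

```text
[-2.287  -2.3135 -0.4055] [ 0.1165 -0.1527] -0.9191364446929197 0.19206910073532069
```

View pics/side7.png

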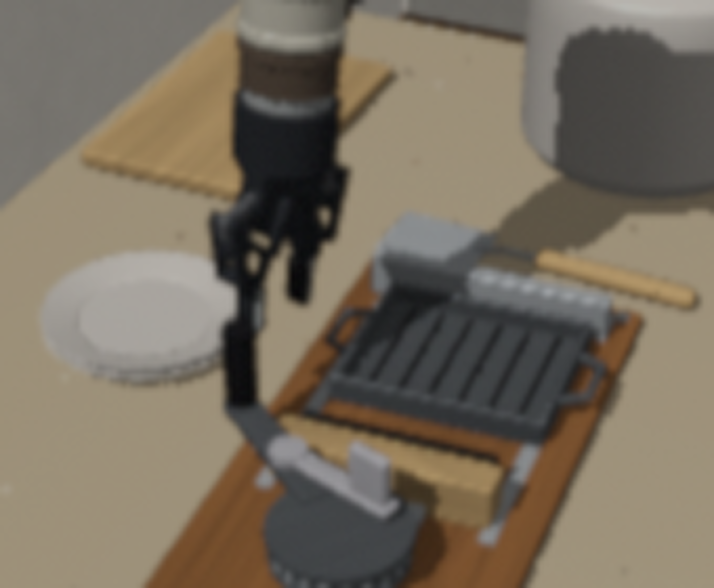

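View pics/top7.png

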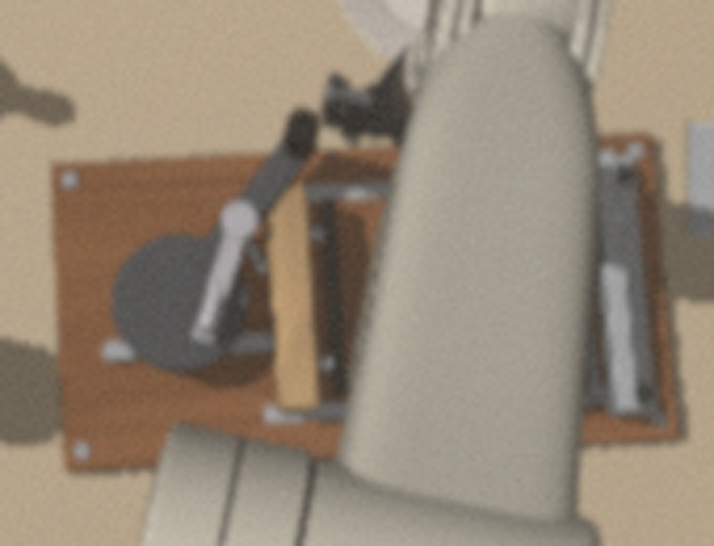

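```bash
python3 - <<'E'
from h import *
st=telemetry.sense()
for k in("t","q","qd","position","force","finger_gap"):print(k,st[k])
print(Ro.from_quat(st["ee_rot"]).as_matrix())
E
```

```text
t 6.3833
q [-0.2083  0.4928 -0.0167  1.073   0.1227  3.1406]
qd [-0.0089  0.0076 -0.0443  0.0253  0.009  -0.0014]
position [ 0.5695 -0.0824  0.0888]
force [-0.7499  0.1911  0.3069]
finger_gap 0.05140787543642832
[[-0.2057  0.014   0.9785]
 [-0.9709  0.1221 -0.2058]
 [-0.1224 -0.9924 -0.0115]]
```

Emit:
arm_command(rows=[[0, -6, 0, 0, -2, 0, -0.2], [0, -12, 0, 0, -5, 0, -0.2], [0, -18, 0, 0, -8, 0, -0.2], [0, -25, 0, 0, -10, 0, -0.2], [0, -32, 0, 0, -10, 0, -0.2], [0, -39, 0, 0, -10, 0, -0.2], [0, -46, 0, 0, -10, 0, -0.2], [0, -53, 0, 0, -10, 0, -0.2], [0, -60, 0, 0, -10, 0, -0.2], [0, -67, 0, 0, -10, 0, -0.2], [0, -74, 0, 0, -10, 0, -0.2], [0, -81, 0, 0, -10, 0, -0.2]])

```text
t: 7.38
position: [0.5661, -0.0946, 0.1866]
ee_rot: [-0.651, 0.131, -0.122, 0.738]
force: [1.2, 0.3, -1.0]
finger_gap: 0.0512
```

```bash
python3 - <<'E'
from h import *
import cv2
st=telemetry.sense()
for k in("t","q","position","force"):print(k,st[k])
M=Ro.from_quat(st["ee_rot"]).as_matrix();print(M,np.arctan2(M[1,0],M[0,0]))
for n,(a,b,e,f) in(("side",(100,240,200,370)),("top",(140,270,235,405))):
  im=camera(n)[a:b,e:f,::-1]; cv2.imwrite(f"pics/{n}8.png",cv2.resize(im,None,fx=4.2,fy=4.2,interpolation=cv2.INTER_CUBIC))
E
```

```text
t 7.3833
q [-0.2305  0.4225  0.1398  1.307   0.1228  1.6994]
position [ 0.5661 -0.0946  0.1866]
force [ 1.2057  0.2777 -1.0161]
[[ 0.936   0.0097  0.3519]
 [-0.3504  0.1236  0.9284]
 [-0.0344 -0.9923  0.1191]] -0.3581911275756948
```

View pics/side8.png

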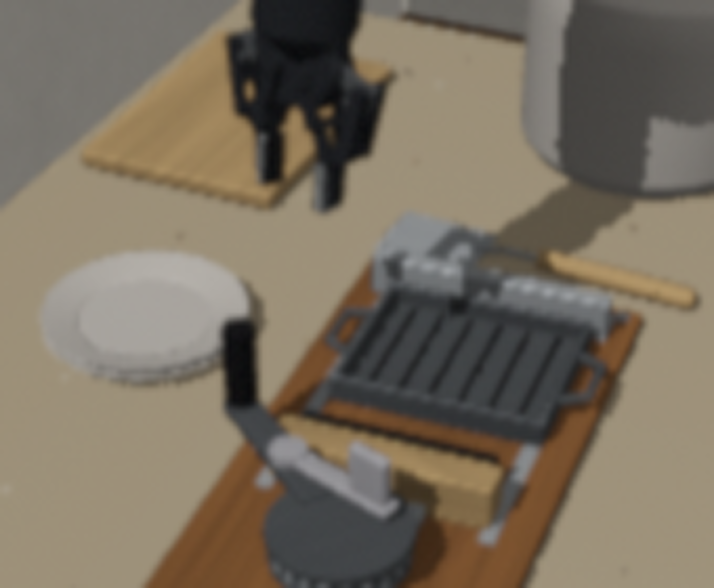

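View pics/top8.png

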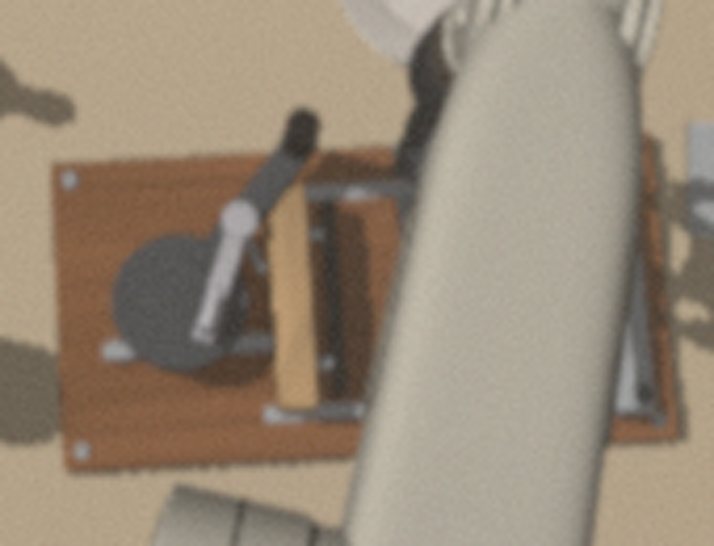

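```bash
cat >> h.py <<'E'
def ang(q):
    c,s=np.cos(ya),np.sin(ya);d=np.array(q[:2])-[ox,oy];l=np.array([c*d[0]+s*d[1],-s*d[0]+c*d[1]]);return l,np.arctan2(l[1],l[0]),np.hypot(*l)
E
python3 - <<'E'
from h import *
print(ang(ray("side",200+239/4.2,100+324/4.2,.125)),ang(ray("top",235+302/4.2,140+122/4.2,.125)))
th=-.58
print(hw(th,.15,0,.17));rel(hw(th,.15,0,.18),th+ya+np.pi/2)
E
```

```text
(array([ 0.1178, -0.0949]), np.float64(-0.678110614166769), np.float64(0.15132316671350196)) (array([ 0.1171, -0.0929]), np.float64(-0.6703843017785182), np.float64(0.14948347107797166))
[ 0.5845 -0.0052  0.17  ]
turn [ -7.0768 -81.0223   3.1714] shift cm [-1.4559  1.7675  8.8535]
```

```bash
python3 - <<'E'
from h import *
th=-.67
rel(hw(th,.15,0,.18),th+ya+np.pi/2)
E
```

```text
turn [ -7.1362 -75.8738   2.8198] shift cm [-1.7263  1.6196  7.5396]
```

Emit:
arm_command(rows=[[-0.7, -7, 0.3, 0, 0, 0, -0.2], [-1.3, -14, 0.5, 0, 0, 0, -0.2], [-2, -21, 0.8, 0, 0, 0, -0.2], [-2.6, -28, 1, 0, 0, 0, -0.2], [-3.3, -35, 1.3, -0.3, 0.3, 1, -0.2], [-4, -42, 1.5, -0.6, 0.6, 2.5, -0.2], [-4.6, -49, 1.8, -0.9, 0.9, 4, -0.2], [-5.3, -56, 2, -1.2, 1.2, 5.5, -0.2], [-6, -63, 2.3, -1.5, 1.4, 6.5, -0.2], [-6.6, -70, 2.6, -1.7, 1.6, 7.5, -0.2], [-7.1, -75.9, 2.8, -1.7, 1.6, 7.5, -0.2], [-7.1, -75.9, 2.8, -1.7, 1.6, 7.5, -0.2]])

```text
t: 8.48
position: [0.5775, -0.016, 0.1798]
ee_rot: [-0.627, -0.327, 0.327, 0.627]
force: [0.3, 0.0, 0.1]
finger_gap: 0.0511
```

```bash
python3 - <<'E'
from h import *
import cv2
th=-.67
rel(hw(th,.15,0,.092),th+ya+np.pi/2);print(telemetry.sense()["q"])
for n,(a,b,e,f) in(("side",(100,240,200,370)),):
  im=camera(n)[a:b,e:f,::-1]; cv2.imwrite(f"pics/{n}9.png",cv2.resize(im,None,fx=4.2,fy=4.2,interpolation=cv2.INTER_CUBIC))
E
```

```text
turn [-0.0125  0.0757  0.0383] shift cm [-0.0656  8.7823 -0.0172]
[-0.0281  0.4195  0.1235  1.2747  0.0007  0.5817]
```

View pics/side9.png

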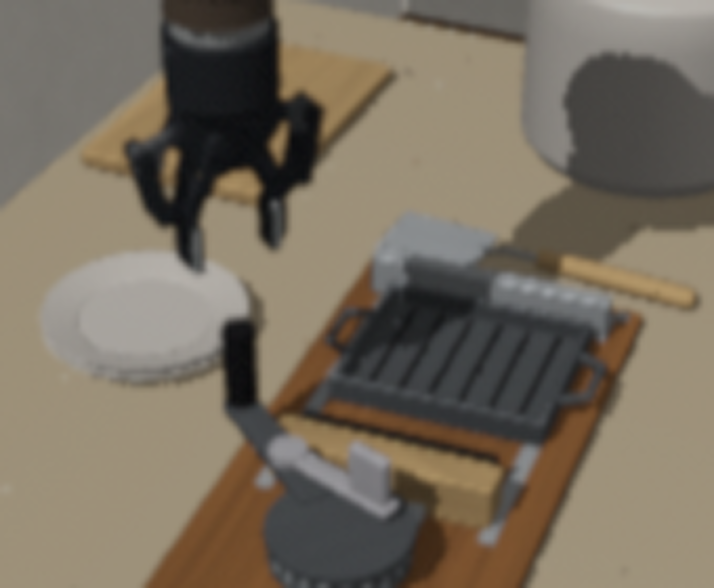

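Emit:
arm_command(rows=[[0, 0, 0, 0, 3, 0, -0.2], [0, 0, 0, 0, 6, 0, -0.2], [0, 0, 0, 0, 8, 0, -0.2], [0, 0, 0, 0, 8.8, 0, -0.2], [0, 0, 0, 0, 8.8, 0, -0.2], [0, 0, 0, 0, 8.8, 0, -0.2]])

```text
t: 9.03
position: [0.5783, -0.0172, 0.0919]
ee_rot: [-0.627, -0.326, 0.326, 0.628]
force: [0.8, 0.6, 0.2]
finger_gap: 0.0514
```

```bash
python3 - <<'E'
from h import *
st=telemetry.sense();R0=Ro.from_quat(st["ee_rot"]);print(ang(st["position"]),st["position"])
for th in np.arange(-.67,.76,.06):
    print("%.2f turn %.1f"%(th,np.degrees(-.67-th)),R0.inv().apply(hw(th,.15,0,.085)-hw(-.67,.15,0,.085))*100)
E
```

```text
(array([ 0.1186, -0.0938]), np.float64(-0.6694194214922744), np.float64(0.15118762142400594)) [ 0.5783 -0.0172  0.0919]
-0.67 turn 0.0 [0. 0. 0.]
-0.61 turn -3.4 [0.8994 0.0009 0.0282]
-0.55 turn -6.9 [1.7955 0.0018 0.1102]
-0.49 turn -10.3 [2.6851 0.0028 0.2458]
-0.43 turn -13.8 [3.565  0.0037 0.4346]
-0.37 turn -17.2 [4.4319 0.0046 0.6757]
-0.31 turn -20.6 [5.2829 0.0056 0.9684]
-0.25 turn -24.1 [6.1147 0.0065 1.3116]
-0.19 turn -27.5 [6.9245 0.0074 1.7041]
-0.13 turn -30.9 [7.7093 0.0084 2.1444]
-0.07 turn -34.4 [8.4662 0.0093 2.631 ]
-0.01 turn -37.8 [9.1926 0.0101 3.1621]
0.05 turn -41.3 [9.8859 0.011  3.7358]
0.11 turn -44.7 [10.5435  0.0118  4.35  ]
0.17 turn -48.1 [11.1631  0.0126  5.0026]
0.23 turn -51.6 [11.7425  0.0134  5.6911]
0.29 turn -55.0 [12.2795  0.0142  6.4132]
0.35 turn -58.4 [12.7723  0.0149  7.1661]
0.41 turn -61.9 [13.219   0.0155  7.9473]
0.47 turn -65.3 [13.6181  0.0162  8.7538]
0.53 turn -68.8 [13.9681  0.0168  9.5828]
0.59 turn -72.2 [14.2678  0.0173 10.4313]
0.65 turn -75.6 [14.516   0.0178 11.2962]
0.71 turn -79.1 [14.712   0.0182 12.1745]
```

```bash
python3 - <<'E'
from h import *
t=lambda a,z:ang(ray("top",235+a[0]/4.7,150+a[1]/4.7,z))[0]
print(t((668,130),.05),t((688,400),.05),"grid",t((452,175),.038),t((470,412),.038),t((650,165),.038),t((672,400),.038),"pad",t((380,290),.053))
E
```

```text
[ 0.0944 -0.3201] [-0.0898 -0.318 ] grid [ 0.0734 -0.1727] [-0.089  -0.1735] [ 0.0732 -0.3082] [-0.0882 -0.3096] pad [-0.0053 -0.1173]
```

Emit:
arm_command(rows=[[0, -3.4, 0, 0.9, 0, 0, -0.2], [0, -6.9, 0, 1.8, 0, 0.1, -0.2], [0, -10.3, 0, 2.7, 0, 0.2, -0.2], [0, -13.8, 0, 3.6, 0, 0.4, -0.2], [0, -17.2, 0, 4.4, 0, 0.7, -0.2], [0, -20.6, 0, 5.3, 0, 1, -0.2], [0, -24, 0, 6.1, 0, 1.3, -0.2], [0, -27.5, 0, 6.9, 0, 1.7, -0.2], [0, -31, 0, 7.7, 0, 2.1, -0.2], [0, -34.4, 0, 8.5, 0, 2.6, -0.2], [0, -37.8, 0, 9.2, 0, 3.2, -0.2]])

```text
t: 9.95
position: [0.6078, 0.0738, 0.0937]
ee_rot: [0.491, 0.512, -0.511, -0.485]
force: [5.9, -8.9, -3.0]
finger_gap: 0.0514
```

```bash
cat >> h.py <<'E'
def arc(t1,step=.06,t0=None):
    st=telemetry.sense();R0=Ro.from_quat(st["ee_rot"]);p,a,rr=ang(st["position"]);a0=a if t0 is None else t0
    print("t",st["t"],"ang",a,"r",rr,"force",st["force"],"tang",st["force"][:2]@np.array([-np.sin(a+ya),np.cos(a+ya)]),"z",st["position"][2])
    xa=R0.as_matrix()[:,0];xa=np.arctan2(xa[1],xa[0])
    n=max(1,int(round(abs(t1-a0)/step)))
    for th in np.linspace(a0,t1,n+1)[1:]:
        d=R0.inv().apply(hw(th,.15,0,st["position"][2])-st["position"])*100
        print("%.2f turn %.1f  %.2f %.2f %.2f"%(th,np.degrees(xa-(th+ya+np.pi/2)),*d))
E
python3 - <<'E'
from h import *
import cv2
arc(.70,.06)
for n,(a,b,e,f) in(("side",(100,240,200,370)),):
  im=camera(n)[a:b,e:f,::-1]; cv2.imwrite(f"pics/{n}10.png",cv2.resize(im,None,fx=4.2,fy=4.2,interpolation=cv2.INTER_CUBIC))
E
```

```text
t 9.95 ang -0.030567020274123013 r 0.1534454776796824 force [ 5.8618 -8.9387 -2.9933] tang -9.100536242420741 z 0.09373339058739327
0.03 turn -2.3  0.92 -0.01 0.35
0.09 turn -5.8  1.83 -0.01 0.42
0.15 turn -9.3  2.74 -0.02 0.54
0.21 turn -12.8  3.63 -0.02 0.71
0.27 turn -16.3  4.52 -0.03 0.94
0.33 turn -19.8  5.38 -0.04 1.23
0.40 turn -23.3  6.23 -0.04 1.56
0.46 turn -26.8  7.06 -0.05 1.95
0.52 turn -30.2  7.86 -0.06 2.38
0.58 turn -33.7  8.64 -0.07 2.87
0.64 turn -37.2  9.38 -0.07 3.40
0.70 turn -40.7  10.09 -0.08 3.97
```

View pics/side10.png

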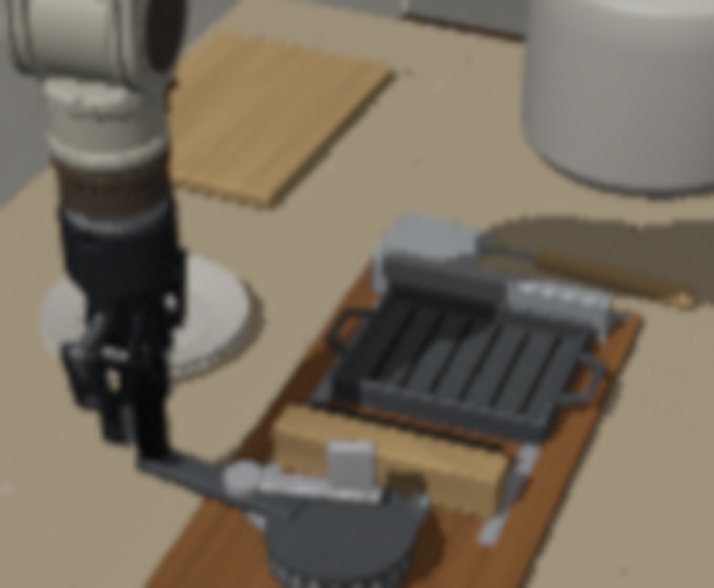

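Emit:
arm_command(rows=[[0, -3.4, 0, 0.9, 0, 0, -0.2], [0, -6.9, 0, 1.8, 0, 0.1, -0.2], [0, -10.3, 0, 2.7, 0, 0.25, -0.2], [0, -13.8, 0, 3.55, 0, 0.43, -0.2], [0, -17.2, 0, 4.4, 0, 0.7, -0.2], [0, -20.6, 0, 5.3, 0, 1, -0.2], [0, -24, 0, 6.1, 0, 1.3, -0.2], [0, -27.5, 0, 6.9, 0, 1.7, -0.2], [0, -31, 0, 7.7, 0, 2.1, -0.2], [0, -34.4, 0, 8.5, 0, 2.6, -0.2], [0, -37.8, 0, 9.2, 0, 3.2, -0.2], [0, -39, 0, 9.4, 0, 3.4, -0.2]])

```text
t: 11.0
position: [0.5704, 0.1691, 0.0945]
ee_rot: [0.292, 0.647, -0.644, -0.285]
force: [7.7, -3.9, -4.9]
finger_gap: 0.0514
```

```bash
python3 - <<'E'
from h import *
import cv2
arc(-.72,.1,.66)
for n,(a,b,e,f) in(("side",(100,240,200,370)),("top",(140,270,235,405))):
  im=camera(n)[a:b,e:f,::-1]; cv2.imwrite(f"pics/{n}11.png",cv2.resize(im,None,fx=4.2,fy=4.2,interpolation=cv2.INTER_CUBIC))
E
```

```text
t 11.0 ang 0.6508691385961035 r 0.15289235603455437 force [ 7.6521 -3.9352 -4.8817] tang -7.97103580494207 z 0.09452883307017955
0.56 turn 6.3  -1.33 0.01 0.38
0.46 turn 12.0  -2.79 0.01 0.61
0.36 turn 17.6  -4.22 0.02 0.99
0.27 turn 23.3  -5.61 0.03 1.51
0.17 turn 28.9  -6.93 0.03 2.16
0.07 turn 34.6  -8.19 0.03 2.93
-0.03 turn 40.2  -9.36 0.03 3.83
-0.13 turn 45.9  -10.44 0.03 4.84
-0.23 turn 51.5  -11.42 0.03 5.95
-0.33 turn 57.2  -12.28 0.03 7.15
-0.42 turn 62.8  -13.02 0.02 8.43
-0.52 turn 68.4  -13.63 0.01 9.78
-0.62 turn 74.1  -14.11 0.00 11.18
-0.72 turn 79.7  -14.44 -0.00 12.62
```

View pics/side11.png

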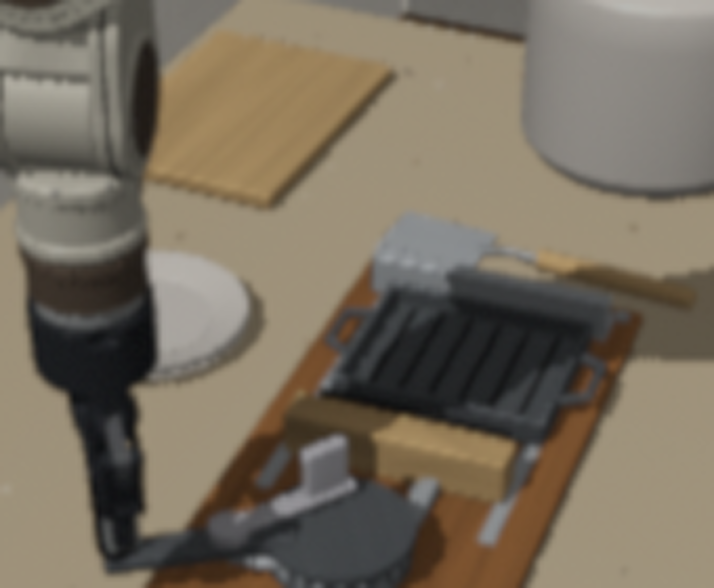

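View pics/top11.png

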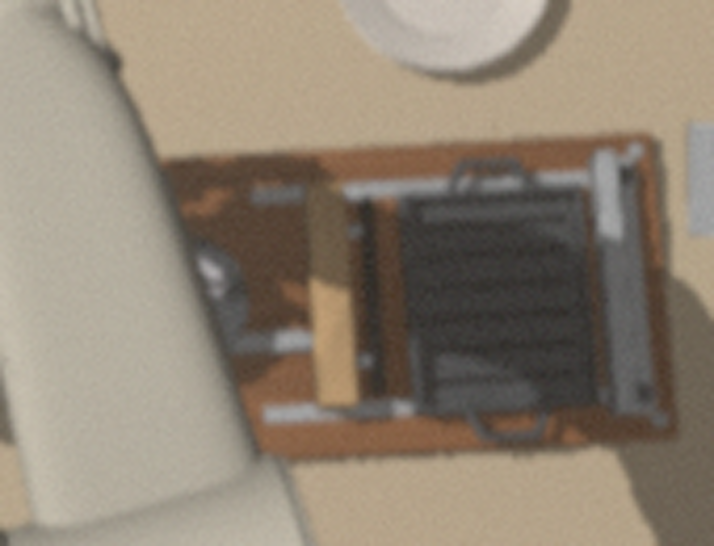

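Emit:
arm_command(rows=[[0, 5.7, 0, -1.5, 0, 0.07, -0.2], [0, 11.5, 0, -2.98, 0, 0.3, -0.2], [0, 17.2, 0, -4.43, 0, 0.67, -0.2], [0, 22.9, 0, -5.84, 0, 1.18, -0.2], [0, 28.6, 0, -7.2, 0, 1.84, -0.2], [0, 34.4, 0, -8.5, 0, 2.6, -0.2], [0, 40.1, 0, -9.7, 0, 3.5, -0.2], [0, 45.8, 0, -10.8, 0, 4.55, -0.2], [0, 51.6, 0, -11.75, 0, 5.7, -0.2], [0, 57.3, 0, -12.6, 0, 6.9, -0.2], [0, 63, 0, -13.4, 0, 8.2, -0.2], [0, 68.8, 0, -14, 0, 9.6, -0.2]])

```text
t: 12.1
position: [0.5897, 0.0001, 0.0939]
ee_rot: [0.604, 0.37, -0.366, -0.603]
force: [0.1, 0.7, -0.1]
finger_gap: 0.0513
```

Emit:
arm_command(rows=[[0, 5.7, 0, -1.5, 0, 0.07, -0.2], [0, 10.5, 0, -2.7, 0, 0.25, -0.2], [0, 10.5, 0, -2.7, 0, 0.25, -0.2]])

```text
t: 12.35
position: [0.5737, -0.024, 0.0937]
ee_rot: [0.635, 0.312, -0.31, -0.634]
force: [-0.4, 0.6, 0.2]
finger_gap: 0.0515
```

```bash
python3 - <<'E'
from h import *
import cv2
arc(-.6,.1)
for n,(a,b,e,f) in(("side",(100,240,200,370)),("top",(140,270,235,405))):
  im=camera(n)[a:b,e:f,::-1]; cv2.imwrite(f"pics/{n}12.png",cv2.resize(im,None,fx=4.2,fy=4.2,interpolation=cv2.INTER_CUBIC))
E
```

```text
t 12.35 ang -0.7235720113191775 r 0.1515145233828523 force [-0.4163  0.5989  0.2278] tang 0.21452785806662403 z 0.09370473434469996
-0.60 turn -6.7  1.85 0.00 0.25
```

View pics/side12.png

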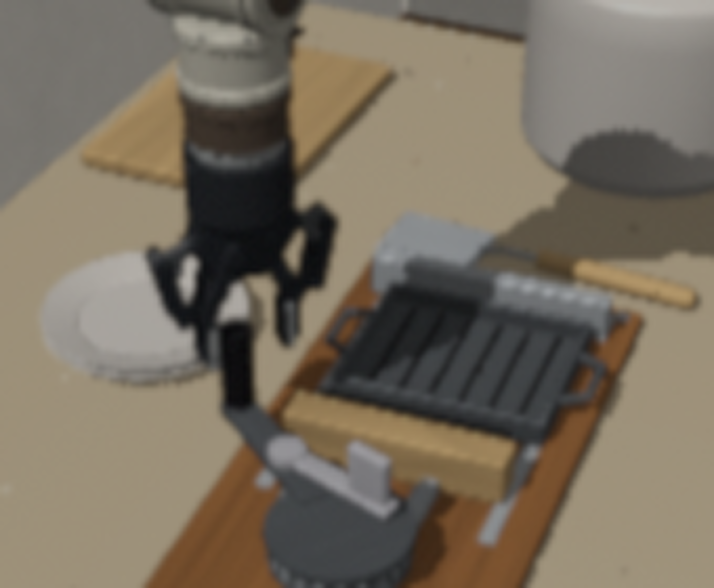

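View pics/top12.png

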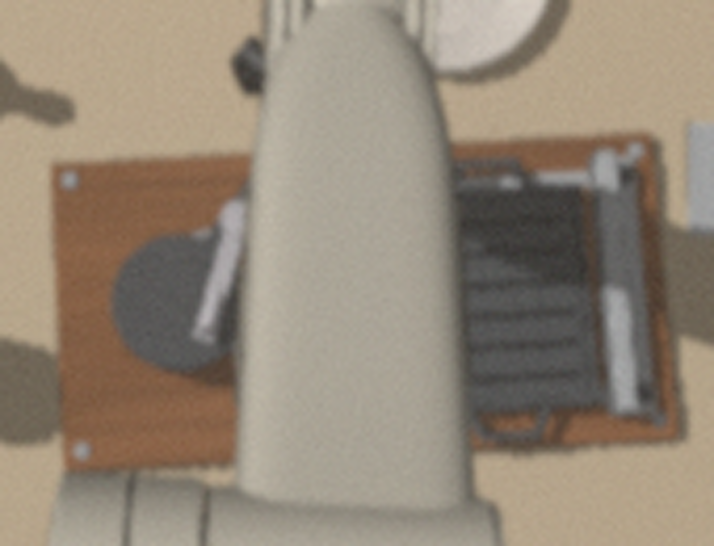

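Emit:
arm_command(rows=[[0, -4.6, 0, 1.2, 0, 0.05, -0.2], [0, -9.2, 0, 2.4, 0, 0.19, -0.2], [0, -13.8, 0, 3.57, 0, 0.43, -0.2], [0, -18.3, 0, 4.7, 0, 0.76, -0.2], [0, -22.9, 0, 5.84, 0, 1.18, -0.2], [0, -27.5, 0, 6.93, 0, 1.69, -0.2], [0, -32.1, 0, 7.97, 0, 2.29, -0.2], [0, -36.7, 0, 8.96, 0, 2.97, -0.2], [0, -41.3, 0, 9.9, 0, 3.7, -0.2], [0, -45.8, 0, 10.76, 0, 4.55, -0.2]])

```text
t: 13.28
position: [0.605, 0.0893, 0.0922]
ee_rot: [-0.463, -0.536, 0.536, 0.459]
force: [4.0, -8.2, -2.6]
finger_gap: 0.0516
```

Emit:
arm_command(rows=[[0, -3.4, 0, 0.9, 0, 0.03, -0.2], [0, -6.9, 0, 1.8, 0, 0.1, -0.2], [0, -10.3, 0, 2.7, 0, 0.25, -0.2], [0, -13.8, 0, 3.55, 0, 0.43, -0.2]])

```text
t: 13.62
position: [0.5964, 0.1244, 0.0922]
ee_rot: [0.396, 0.588, -0.587, -0.391]
force: [6.3, -6.3, -4.4]
finger_gap: 0.0512
```

```bash
python3 - <<'E'
from h import *
import cv2
arc(.6,.1)
for n,(a,b,e,f) in(("side",(100,240,200,370)),("top",(140,270,235,405))):
  im=camera(n)[a:b,e:f,::-1]; cv2.imwrite(f"pics/{n}13.png",cv2.resize(im,None,fx=4.2,fy=4.2,interpolation=cv2.INTER_CUBIC))
E
```

```text
t 13.6167 ang 0.3103768886793291 r 0.15227090915193142 force [ 6.2565 -6.3068 -4.3559] tang -8.139481415805182 z 0.09222118894010312
0.41 turn -4.3  1.45 -0.01 0.27
0.50 turn -9.9  2.89 -0.02 0.45
0.60 turn -15.4  4.30 -0.03 0.76
```

View pics/top13.png

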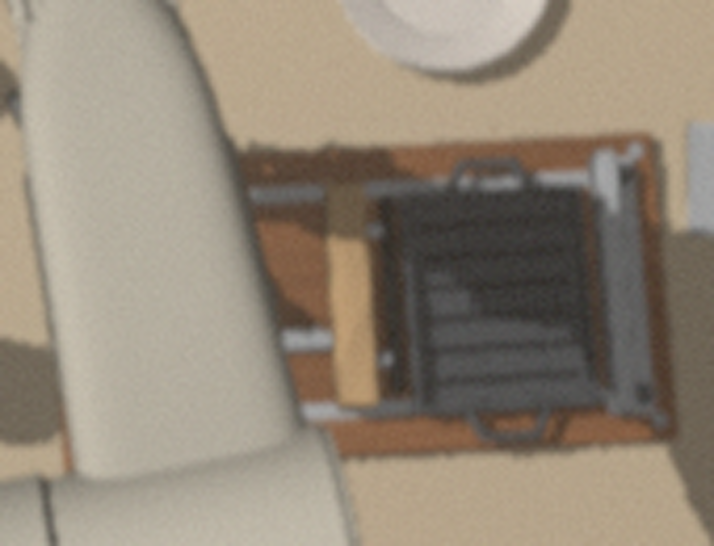

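Emit:
arm_command(rows=[[0, -2.9, 0, 0.75, 0, 0.02, -0.2], [0, -5.7, 0, 1.5, 0, 0.07, -0.2], [0, -8.6, 0, 2.24, 0, 0.17, -0.2], [0, -11.5, 0, 2.98, 0, 0.3, -0.2], [0, -14.3, 0, 3.7, 0, 0.47, -0.2], [0, -17.2, 0, 4.43, 0, 0.67, -0.2], [0, -20, 0, 5.14, 0, 0.9, -0.2], [0, -21.2, 0, 5.4, 0, 1, -0.2]])

```text
t: 14.38
position: [0.5671, 0.1721, 0.0924]
ee_rot: [0.281, 0.651, -0.649, -0.276]
force: [7.1, -4.6, -5.3]
finger_gap: 0.0511
```

```bash
python3 - <<'E'
from h import *
import cv2
arc(.6,.1)
for n,(a,b,e,f) in(("side",(100,240,200,370)),("top",(140,270,235,405))):
  im=camera(n)[a:b,e:f,::-1]; cv2.imwrite(f"pics/{n}14.png",cv2.resize(im,None,fx=4.2,fy=4.2,interpolation=cv2.INTER_CUBIC))
E
```

```text
t 14.3833 ang 0.6803309409268024 r 0.1524128395975625 force [ 7.1252 -4.6156 -5.2724] tang -8.211030148221829 z 0.0923877461891607
0.60 turn 5.8  -1.20 0.01 0.32
```

View pics/top14.png

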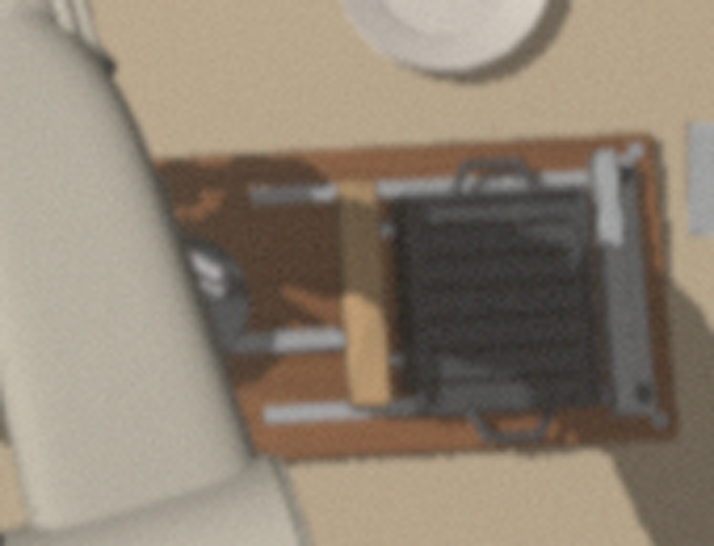

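Emit:
arm_command(rows=[[0, 5.7, 0, -1.5, 0, 0.07, -0.2], [0, 11.5, 0, -2.98, 0, 0.3, -0.2], [0, 17.2, 0, -4.43, 0, 0.67, -0.2], [0, 22.9, 0, -5.84, 0, 1.18, -0.2], [0, 28.6, 0, -7.2, 0, 1.84, -0.2], [0, 34.4, 0, -8.5, 0, 2.6, -0.2], [0, 40.1, 0, -9.7, 0, 3.5, -0.2], [0, 45.8, 0, -10.8, 0, 4.55, -0.2], [0, 51.6, 0, -11.75, 0, 5.7, -0.2], [0, 57.3, 0, -12.6, 0, 6.9, -0.2], [0, 63, 0, -13.4, 0, 8.2, -0.2], [0, 68.8, 0, -14, 0, 9.6, -0.2]])

```text
t: 15.48
position: [0.5913, 0.0046, 0.0922]
ee_rot: [-0.598, -0.378, 0.376, 0.598]
force: [0.0, 2.0, 0.2]
finger_gap: 0.0511
```

Emit:
arm_command(rows=[[0, 5.7, 0, -1.5, 0, 0.07, -0.2], [0, 10.5, 0, -2.7, 0, 0.25, -0.2], [0, 10.5, 0, -2.7, 0, 0.25, -0.2]])

```text
t: 15.73
position: [0.576, -0.0201, 0.0921]
ee_rot: [-0.63, -0.321, 0.321, 0.63]
force: [0.1, 0.1, -0.1]
finger_gap: 0.0512
```

```bash
python3 - <<'E'
from h import *
import cv2
arc(-.6,.1)
for n,(a,b,e,f) in(("side",(100,240,200,370)),("top",(140,270,235,405))):
  im=camera(n)[a:b,e:f,::-1]; cv2.imwrite(f"pics/{n}15.png",cv2.resize(im,None,fx=4.2,fy=4.2,interpolation=cv2.INTER_CUBIC))
E
```

```text
t 15.7333 ang -0.6939537481453547 r 0.1509707164548836 force [ 0.1218  0.1189 -0.091 ] tang 0.16797992729963845 z 0.09207306698598658
-0.60 turn -5.0  1.41 0.00 0.15
```

View pics/side15.png

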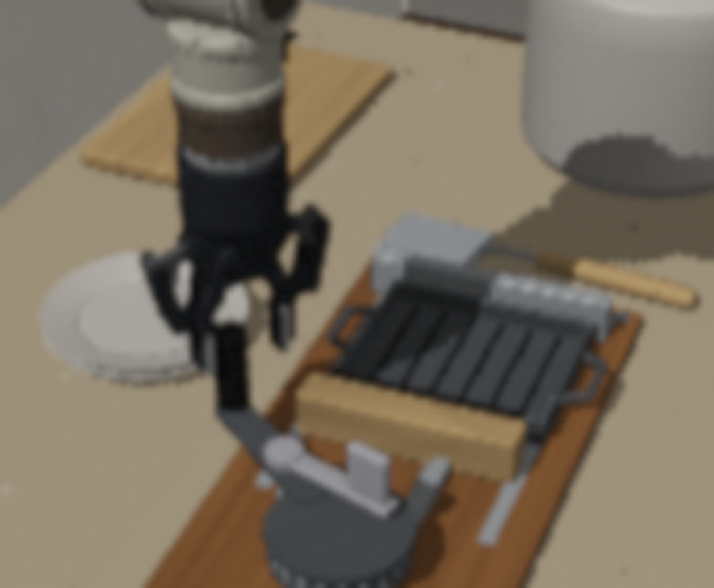

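Emit:
arm_command(rows=[[0, -4.6, 0, 1.2, 0, 0.05, -0.2], [0, -9.2, 0, 2.4, 0, 0.19, -0.2], [0, -12.6, 0, 3.27, 0, 0.36, -0.2], [0, -16, 0, 4.15, 0, 0.59, -0.2], [0, -18.3, 0, 4.7, 0, 0.76, -0.2], [0, -20.6, 0, 5.28, 0, 0.97, -0.2]])

```text
t: 16.33
position: [0.6005, 0.0309, 0.0916]
ee_rot: [0.561, 0.431, -0.43, -0.561]
force: [0.2, -1.2, -0.4]
finger_gap: 0.0516
```

```bash
python3 - <<'E'
from h import *
arc(-.2,.1)
E
```

```text
t 16.3333 ang -0.31699858479164866 r 0.15103750443137606 force [ 0.216  -1.2033 -0.4368] tang -1.1082827923916798 z 0.09164989790486096
-0.20 turn -6.9  1.75 0.00 0.21
```

Still in the lost motion; continuing in small steps with force checks.

Emit:
arm_command(rows=[[0, -2.3, 0, 0.6, 0, 0.01, -0.2], [0, -4.6, 0, 1.2, 0, 0.05, -0.2], [0, -6.9, 0, 1.8, 0, 0.11, -0.2], [0, -9.2, 0, 2.4, 0, 0.19, -0.2]])

```text
t: 16.67
position: [0.6043, 0.0514, 0.0915]
ee_rot: [0.527, 0.472, -0.475, -0.524]
force: [-0.7, -9.9, -0.3]
finger_gap: 0.0515
```

```bash
python3 - <<'E'
from h import *
arc(-.1,.1)
E
```

```text
t 16.6667 ang -0.17874898404722342 r 0.1509226558981014 force [-0.6529 -9.9369 -0.2914] tang -9.943612438457466 z 0.091464010101329
-0.10 turn -3.6  1.18 -0.01 0.12
```

Emit:
arm_command(rows=[[0, -2.3, 0, 0.6, 0, 0.01, -0.2], [0, -4.6, 0, 1.2, 0, 0.05, -0.2], [0, -6.9, 0, 1.8, 0, 0.11, -0.2]])

```text
t: 16.92
position: [0.6056, 0.0691, 0.0915]
ee_rot: [-0.497, -0.503, 0.505, 0.494]
force: [0.4, -8.7, -1.3]
finger_gap: 0.051
```

```bash
python3 - <<'E'
from h import *
import cv2
arc(.1,.1)
for n,(a,b,e,f) in(("side",(100,240,200,370)),("top",(140,270,235,405))):
  im=camera(n)[a:b,e:f,::-1]; cv2.imwrite(f"pics/{n}16.png",cv2.resize(im,None,fx=4.2,fy=4.2,interpolation=cv2.INTER_CUBIC))
E
```

```text
t 16.9167 ang -0.06108627630683403 r 0.1511944336482834 force [ 0.4082 -8.7354 -1.3301] tang -8.734443528231498 z 0.09148239455604469
0.02 turn -3.5  1.21 -0.01 0.15
0.10 turn -8.1  2.41 -0.01 0.27
```

View pics/top16.png

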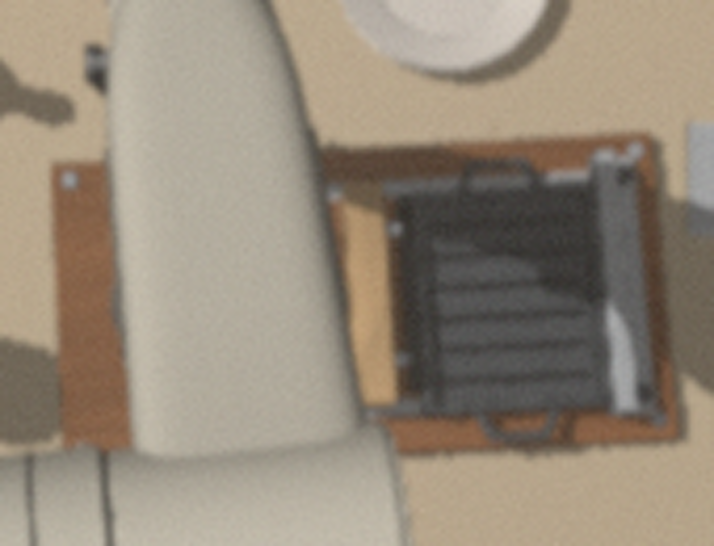

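View pics/side16.png

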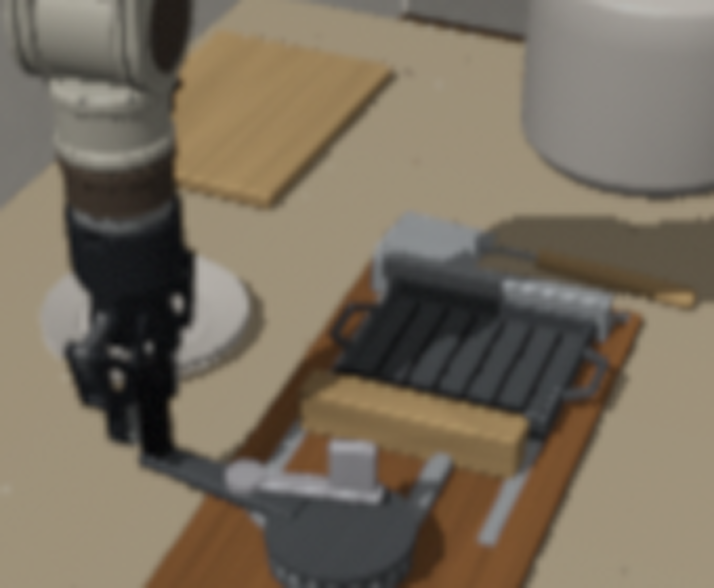

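Griddle is being pushed and squared; it is almost at the fence. Smaller steps now.

Emit:
arm_command(rows=[[0, -1.7, 0, 0.45, 0, 0.01, -0.2], [0, -3.4, 0, 0.9, 0, 0.03, -0.2], [0, -5.2, 0, 1.35, 0, 0.06, -0.2]])

```text
t: 17.27
position: [0.6053, 0.0825, 0.0915]
ee_rot: [-0.474, -0.525, 0.527, 0.471]
force: [1.8, -8.6, -0.6]
finger_gap: 0.051
```

```bash
python3 -c "
from h import *
arc(.1,.1)"
```

```text
t 17.2667 ang 0.027560613272673628 r 0.15140126215739552 force [ 1.8027 -8.5603 -0.5816] tang -8.683874546241254 z 0.09149799550986155
0.10 turn -3.0  1.09 -0.01 0.16
```

Emit:
arm_command(rows=[[0, -1.7, 0, 0.45, 0, 0.01, -0.2], [0, -3.4, 0, 0.9, 0, 0.03, -0.2], [0, -5.2, 0, 1.35, 0, 0.06, -0.2]])

```text
t: 17.52
position: [0.6037, 0.0954, 0.0915]
ee_rot: [-0.451, -0.546, 0.548, 0.446]
force: [4.6, -10.5, -1.7]
finger_gap: 0.0513
```

```bash
python3 -c "
from h import *
arc(.2,.1)"
```

```text
t 17.5167 ang 0.11362812173194382 r 0.15151395448106392 force [  4.5918 -10.5494  -1.7342] tang -11.180752242378405 z 0.09146745445721713
0.20 turn -3.5  1.30 -0.01 0.18
```

Emit:
arm_command(rows=[[0, -1.1, 0, 0.3, 0, 0, -0.2], [0, -2.2, 0, 0.6, 0, 0.01, -0.2]])

```text
t: 17.68
position: [0.6027, 0.1012, 0.0915]
ee_rot: [-0.44, -0.554, 0.556, 0.436]
force: [4.4, -10.0, -2.4]
finger_gap: 0.0516
```

```bash
python3 -c "
from h import *
arc(.2,.1)"
```

```text
t 17.6833 ang 0.1519982037769994 r 0.15161382553061328 force [ 4.4026 -9.988  -2.3878] tang -10.688090994593683 z 0.09151303493331775
0.20 turn -1.4  0.72 -0.01 0.16
```

Emit:
arm_command(rows=[[0, -1.1, 0, 0.3, 0, 0, -0.2], [0, -2.2, 0, 0.6, 0, 0.01, -0.2], [0, -3.4, 0, 0.9, 0, 0.03, -0.2]])

```text
t: 17.93
position: [0.6007, 0.1095, 0.0915]
ee_rot: [-0.424, -0.567, 0.569, 0.419]
force: [5.3, -11.9, -2.9]
finger_gap: 0.0516
```

```bash
python3 - <<'E'
from h import *
import cv2
arc(.25,.1)
for n,(a,b,e,f) in(("top",(140,270,235,405)),):
  im=camera(n)[a:b,e:f,::-1]; cv2.imwrite(f"pics/{n}17.png",cv2.resize(im,None,fx=4.2,fy=4.2,interpolation=cv2.INTER_CUBIC))
E
```

```text
t 17.9333 ang 0.20828089303371392 r 0.15164333970284116 force [  5.3281 -11.9121  -2.925 ] tang -12.895929124579876 z 0.09150488595271912
0.25 turn -0.8  0.63 -0.01 0.16
```

View pics/top17.png

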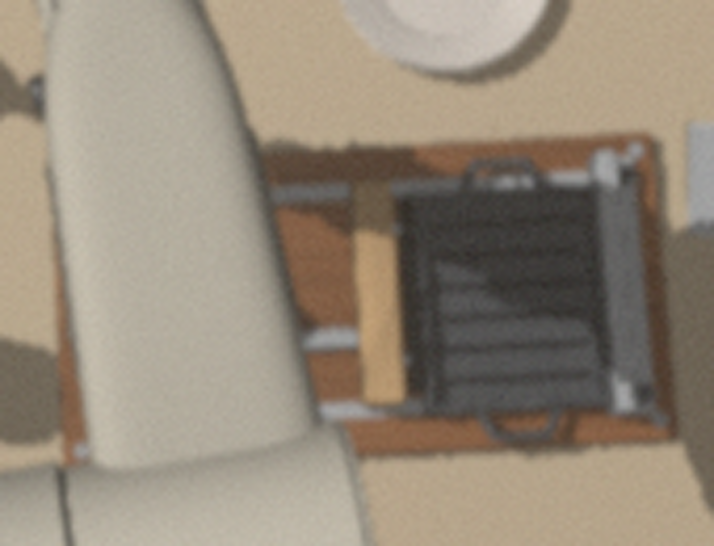

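Emit:
arm_command(rows=[[0, -1.1, 0, 0.3, 0, 0, -0.2], [0, -1.7, 0, 0.45, 0, 0.01, -0.2]])

```text
t: 18.15
position: [0.5995, 0.1138, 0.0915]
ee_rot: [-0.416, -0.573, 0.575, 0.41]
force: [6.0, -12.6, -3.4]
finger_gap: 0.0511
```

```bash
python3 -c "
from h import *
arc(.2,.1)"
```

```text
t 18.15 ang 0.23749064855735005 r 0.15172421337998618 force [  6.008  -12.613   -3.3504] tang -13.81758864477936 z 0.09153331112146812
0.20 turn 3.7  -0.56 0.00 0.20
```

13.8 N while moving, which is a firm grip. I'll centre the fingers on the post and lift off.

Emit:
arm_command(rows=[[0, 0, 0, -0.6, 0, 0, -0.2], [0, 0, 0, -1.3, 0, 0, -0.2], [0, 0, 0, -1.4, 0, 0, -0.2], [0, 0, 0, -1.4, 0, 0, -0.2]])

```text
t: 18.48
position: [0.6017, 0.104, 0.0916]
ee_rot: [0.413, 0.575, -0.573, -0.413]
force: [-0.2, -0.1, -0.3]
finger_gap: 0.0513
```

Emit:
arm_command(rows=[[0, 0, 0, -0.1, -2, 0, -0.2], [0, 0, 0, -0.1, -5, 0, -0.2], [0, 0, 0, -0.1, -8, 0, -0.2], [0, 0, 0, -0.1, -11, 0, -0.2], [0, 0, 0, -0.1, -14, 0, -0.2], [0, 0, 0, -0.1, -14, 0, -0.2], [0, 0, 0, -0.1, -14, 0, -0.2]])

```text
t: 19.07
position: [0.6029, 0.1035, 0.2343]
ee_rot: [0.414, 0.576, -0.572, -0.412]
force: [0.5, 0.2, -0.2]
finger_gap: 0.051
```

```bash
python3 - <<'E'
from h import *
import cv2
st=telemetry.sense();print(st["t"],st["position"],st["force"],ang(st["position"]))
for n,(a,b,e,f) in(("side",(100,240,200,370)),("top",(140,270,235,405))):
  im=camera(n)[a:b,e:f,::-1]; cv2.imwrite(f"pics/{n}18.png",cv2.resize(im,None,fx=4.2,fy=4.2,interpolation=cv2.INTER_CUBIC))
E
```

```text
19.0667 [0.6029 0.1035 0.2343] [ 0.4583  0.2158 -0.1996] (array([0.1502, 0.0253]), np.float64(0.16657439688478148), np.float64(0.1523406301368896))
```

View pics/side18.png

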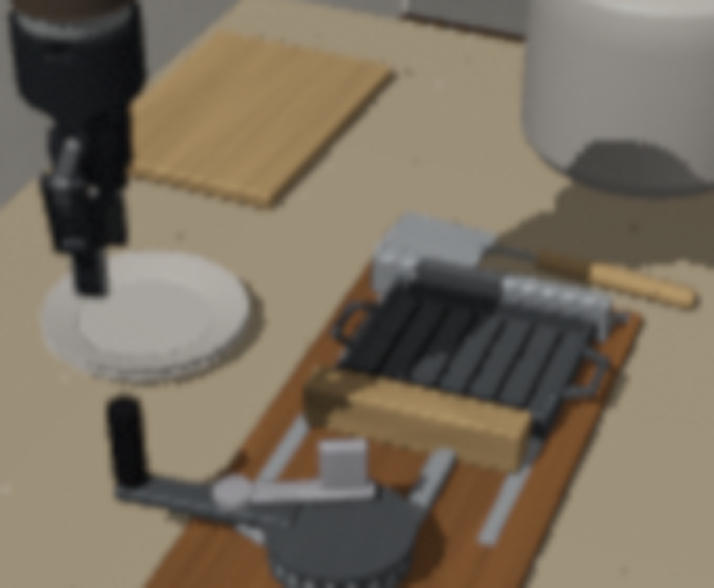

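View pics/top18.png

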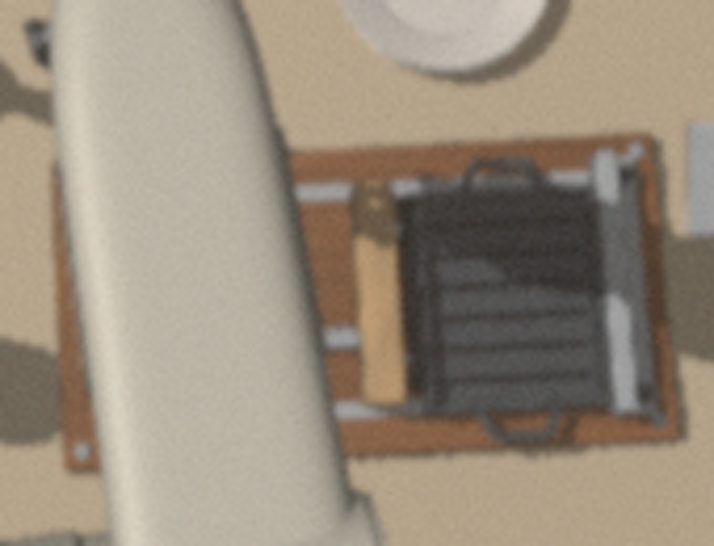

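```bash
python3 -c "
from bench import close_job
print(close_job())"
```

```text
the job is handed in; nothing more can be done
None
```

I flipped the lever to clamp and gripped the griddle against the fence by working the handle. I then handed the job in at about 19 s, with no verdict reported.

- **Free-wheel check:** I swung the handle back to about -0.67 rad. The push was about 3 N just after the swing (2.3 N in both x and y). The camera views showed the jaw hadn't moved.
- **Drive:** It took three drive strokes, with two free-wheeling returns between them. Driving freely took 8 to 10 N at the post. In the last stroke the force rose from about 10.7 to 13.8 N while moving, and I stopped there, inside the 12 to 15 N firm-grip range.
- **Last checks:** The final pictures show the griddle square against the fence, with the pad on its near side and the lever at clamp. The gripper had lifted clear, with about 0.5 N on the wrist. The spatula and plates look unmoved. I didn't check the mug, bottle, jar or bowl in the last views, but the arm didn't work near them.

**What went wrong on the way:**
- The last push on the lever reached about 22 N at its stop. It turned the handle roughly 0.1 rad clockwise, and the jaw didn't move.
- On the first swing back, the last joint reached its limit, so the gripper tilted about 7° and slid off the post. The handle still reached -0.67 rad. I lifted clear, turned the gripper half a turn and took hold of the post again.

I couldn't measure the grip force at the jaw and fence directly; the firm grip is judged from the push at the post.

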